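# Open the spare gas outlet

### The job

Take the red knobbed screw cap off the spare outlet of the gas block so that the hob hose can be connected. Nobody knows whether this fitting has an ordinary or a reverse (left-hand) thread, so try loosening it one way and, if it stops dead, the other way: about a quarter turn frees it, and only then does it lift off. Finish while still holding the cap in the gripper, still and upright, straight above its outlet and roughly ten centimetres higher than it sat; leave the mug, teaspoon, match box and tin alone.

Things in the scene. Friction and masses are not known exactly. Their poses are not given: they have to be found in the camera images.
- gas_block: Aluminium gas block on a dark foot plate 90 x 210 mm, fixed to the worktop, turned up to 0.7 rad either way; block top 50 mm above the worktop. Origin: centre of the underside; y along the block, z up. On top at y = +60 mm a fixed grey domed regulator (56 mm across, 43 mm high), at y = -60 mm the spare outlet under the red cap. Small yellow tap on its front (-x): not used.
- cap: Loose red metal screw cap, 54 mm across, 34 mm high, about 0.3 kg; on top a round fluted knob, 24 mm across, 34 to 70 mm above the origin. Origin: centre of the underside, z up the axis. At first screwed home, underside 52 mm above the worktop, axes parallel to the block's. Which way it loosens (from above anticlockwise, or clockwise if reverse-threaded) varies and cannot be seen.
- outlet (a point): Foot of the spare outlet: on its upright axis, on the block's top, 50 mm above the worktop; stays put when the cap moves. The hidden brass neck under the cap is 30 mm high; the cap has about 2 mm of sideways play on it.
- mug: White-grey mug, 80 mm across, 94 mm high, with a handle, loose, behind the block. Origin: centre of its underside. Bystander.
- teaspoon: Steel teaspoon 138 x 28 x 12 mm, loose, behind the block, on the right. Bystander.
- match_box: Blue match box 37 x 54 x 15 mm, loose, to the right of the block. Bystander.
- bean_tin: Tall food tin with a green and white label, 76 mm across, 110 mm high, loose, to the left of the block. Bystander.
- cap_knob (a point): Point on the cap's axis in the knob, 64 mm above the cap's underside: grip here from above. The cap turns freely the loosening way; the other way it meets a hard stop within 0.1 rad and at a 60 N grip the wrist moment passes 0.25 N m, then the fingers slip. Turned 0.9 to 1.9 rad the loosening way (aim at 1.35) it lifts straight off; less, the thread holds it down after 2 mm. No rise in turning.
There are look-alikes about, which are no part of the job. Of the things like the cap, leave any that is purple; of the rest the smaller one is meant.

How it is judged:
By the outcome, as a careful person would: the job done as asked, in the order asked, and still so for the second after the job is handed in, while the arm keeps its last pose, push and grip.
It also fails if it takes over 48 s, if anything falls off the work surface, if the arm or the gripper's body presses on something with over 40 N, if the wrist force passes 120 N, or if a joint passes its speed limit or range.

### The arm

A 7-joint arm with a two-finger parallel gripper is mounted at the origin on a cart in front of the work surface, level with it; the furniture and walls round the work are solid. World frame = base frame: x ahead of the robot, y to its left, z up, the work surface at z = 0. Lengths are in m, angles in rad, forces in N, time in s.
With the tool pointing down it reaches from about 0.4 to 0.9 m from the base axis. Payload 5.6 kg.
Tool frame: the origin (TCP) lies on the centre line of the jaws, within the pads' length; the fingertips stand 8 mm ahead of it and the grasp point (between the pads) lies 11 mm behind it; z points along the fingers, y is the line along which they close (so a half turn about z gives the same grasp; the last joint's range is limited). The gripper opens to 92 mm and grips with 3 to 60 N. Pads are 20 mm wide; open, the fingers measure 128 mm over their backs; the gripper's body (75 mm by 189 mm) begins 69 mm behind the grasp point.
Start: joints at [1.085, 0.468, -0.012, 1.603, 0.006, 1.071, -0.056], TCP at [0.278, -0.587, 0.223] pointing down, gripper open.
Joint ranges: [-2.53, 2.53], [-0.31, 2.02], [-1.57, 1.55], [0.28, 2.44], [-1.29, 4.43], [0.15, 1.84], [-2.92, 2.92]. Speed limits (rad/s): [2.57, 2.57, 3.14, 3.14, 3.14, 3.14, 3.14].

### API

Orientations are given as a unit quaternion [x, y, z, w].
In Python, from rig import ctrl, eyes gives the robot as it stands. The module is installed in compiled form; this text tells all that it offers.
- The arm moves only by the tool servo_tool, never from a script. Its argument "targets" is a list that holds one entry, the list of rows, each a list of 7 numbers: the shift along the world's x, y, z in mm, then the turn, a rotation vector about the world's x, y, z in degrees, then the closure, from 0 (fully open) to 1 (shut). A call has 1 to 10 rows; each row shifts and turns the commanded pose from where the row before left it; what a row does not reach is not made up. A row lasts 1/8 s, in which the tool goes at most 62.5 mm and 10.7 degrees, less where a joint would pass 70% of its speed; a pose out of reach is approached as far as the arm can. A call with a gripper value outside its range is refused whole. The fingers move at their own pace and stop on an object; "newtons" is the grip in N (left out, the last holds). Time passes only in rows, so rows that do not move let the fingers close. It gives the time, the measured TCP pose, the force, the opening and the grip force at its end, in the units of the state.
- ctrl.get_state(): the state, without advancing time (a new reading comes with each control period).
- eyes.camera(name): name is "scene" or "top" or "wrist"; returns a dict with "pixels" (384x512x3 uint8, blue, green, red), "depth" (384x512 float32, m along the optical axis (not along the pixel's ray), 0 where there is no reading), "camera_matrix" (3x3 intrinsics, pixels), "extrinsics" (4x4, takes a point from camera to world coordinates). Camera axes: x right, y up, looking along -z (the intrinsics and any distortion apply to the point x, -y, -z); pixel columns grow to the right and rows downward; lengths in m; the calibration is good to about 2 mm. A picture is of the moment at which its call begins.
- ctrl.sign_off(): hands the job in; it is judged then, once.
The state is a dict: "t": time; "joint_pos": joint angles; "joint_velocities": joint speeds; "tau": joint torques, N m; "tcp_pos": TCP position; "eef_rot": TCP orientation; "contact_force": force on the tool from outside, world axes, zero at the start; "ft_torque": the same for the moment, N m; "finger_gap": opening from 0.0 (shut) to 1.0 (fully open); "finger_force": force on a finger pad.
Only numpy, scipy, OpenCV 4.12 (cv2) and the standard library are available. Lean on these libraries where they do the work, as an engineer would, in place of code of your own. Each camera call takes 0.05 s, during which the arm holds its last target. There are 200 camera calls.

## Working session

There is one attempt and no reset: what is moved stays moved. The work goes in short steps, Python scripts to look and compute and a tool call to move; the robot and the scene stay as the last step left them, time stands still between calls to the robot, and variables do not carry over. Pictures are saved under pics/ and viewed, at most 10 in all, crops included, and the job is handed in when it is done.

Besides the shell and the picture viewer there is one more tool, called after "Call:" as name(argument=value, ...) on one line, values as JSON. servo_tool: Moves the arm, as the interface text tells. Its arguments: {"type":"object","properties":{"targets":{"type":"array","items":{"type":"array","items":{"type":"array","items":{"type":"number"}}}},"newtons":{"type":"number"}},"required":["targets"]}

```bash
mkdir -p pics; cat > h.py <<'E'
import numpy as np, cv2
from rig import ctrl, eyes
def pts(c):
    K=c["camera_matrix"];E=c["extrinsics"];d=c["depth"]
    v,u=np.mgrid[:384,:512]
    p=np.stack([(u-K[0,2])/K[0,0]*d,-(v-K[1,2])/K[1,1]*d,-d],-1)
    return p@E[:3,:3].T+E[:3,3]
E
python3 - <<'E'
from h import *
ims={}
for n in("scene","top"):
    c=eyes.camera(n); ims[n]=c["pixels"]; np.savez(f"{n}.npz",**c)
    print(n,c["camera_matrix"].tolist(),c["extrinsics"].round(3).tolist(),(c["depth"]>0).mean())
    P=pts(c); hsv=cv2.cvtColor(c["pixels"],cv2.COLOR_BGR2HSV)
    m=(((hsv[...,0]<10)|(hsv[...,0]>125))&(hsv[...,1]>110)&(hsv[...,2]>50)).astype(np.uint8)
    k,l,s,ce=cv2.connectedComponentsWithStats(m)
    for i in range(1,k):
        if s[i,4]>40:
            q=P[(l==i)&(c["depth"]>0)]
            print(s[i],np.median(hsv[l==i],0),np.percentile(q,[2,50,98],axis=0).round(3).tolist() if len(q) else None)
cv2.imwrite("pics/a.png",np.vstack([ims["scene"],ims["top"]])[:, :] if 0 else cv2.resize(np.hstack([ims["scene"],ims["top"]]),(800,300),interpolation=cv2.INTER_AREA))
cv2.imwrite("pics/top.png",cv2.resize(ims["top"],(800,600)))
print(ctrl.get_state())
E
```

```text
scene [[385.7675234231524, 0.0, 259.1030418195109], [0.0, 385.7675234231524, 195.84965441342734], [0.0, 0.0, 1.0]] [[-0.612, 0.568, -0.551, 0.036], [-0.791, -0.427, 0.438, 0.371], [0.014, 0.704, 0.71, 0.744], [0.0, 0.0, 0.0, 1.0]] 0.9959157307942709
[  35  122   72   61 1075] [  2. 209.  96.] [[0.761, 0.194, 0.187], [0.811, 0.286, 0.204], [0.874, 0.364, 0.209]]
[289 159  20  29 406] [  1. 217. 101.] [[0.524, -0.18, 0.062], [0.542, -0.158, 0.087], [0.567, -0.141, 0.124]]
[319 209  31  41 922] [  1.  218.  104.5] [[0.351, -0.16, 0.011], [0.376, -0.126, 0.048], [0.414, -0.103, 0.098]]
[294 256  23  31 526] [138.  171.5 111.5] [[0.321, -0.026, 0.012], [0.339, -0.001, 0.036], [0.366, 0.016, 0.073]]
top [[435.8033889449661, 0.0, 258.67133384501193], [0.0, 435.8033889449661, 194.88312723558465], [0.0, 0.0, 1.0]] [[0.015, 0.983, -0.182, 0.335], [-0.999, 0.009, -0.033, -0.056], [-0.031, 0.182, 0.983, 1.185], [0.0, 0.0, 0.0, 1.0]] 0.9959157307942709
[157  46  19  20 188] [  4.  179.5 145. ] [[0.843, 0.188, 0.181], [0.858, 0.204, 0.205], [0.891, 0.231, 0.21]]
[139  57  21  21 227] [  3. 176. 14
[... 647 characters left out ...]
ay([ 1.08503702,  0.46827832, -0.01159689,  1.60350312,  0.00599164,
        1.07136484, -0.05630446]), 'joint_velocities': array([-0.00115897, -0.00206851, -0.00027486, -0.00191973, -0.00182746,
        0.00145731, -0.00024419]), 'tau': array([ 7.10587137e-04, -5.21641517e+01, -1.23907745e-02, -2.44364226e+01,
       -5.67904883e-02,  1.40923087e-02,  2.45137107e-05]), 'tcp_pos': array([ 0.27821332, -0.58691076,  0.22175433]), 'eef_rot': array([ 9.75603761e-01,  2.19537524e-01, -2.18394413e-04, -7.27522841e-04]), 'contact_force': array([-0.13538949,  1.04472742,  0.44218886]), 'ft_torque': array([ 0.01701538, -0.02268433,  0.00810781]), 'finger_force': 0.0, 'finger_gap': 0.9976641399611043}
```

View pics/a.png

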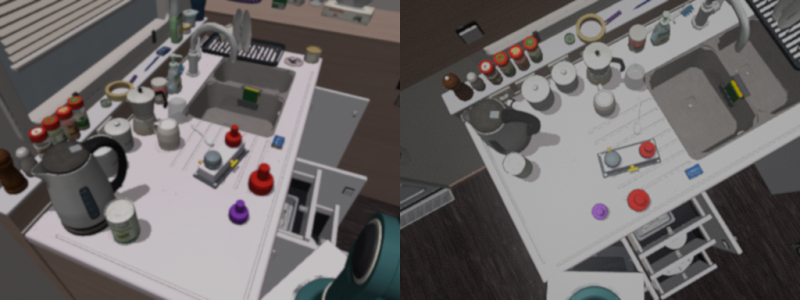

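View pics/top.png

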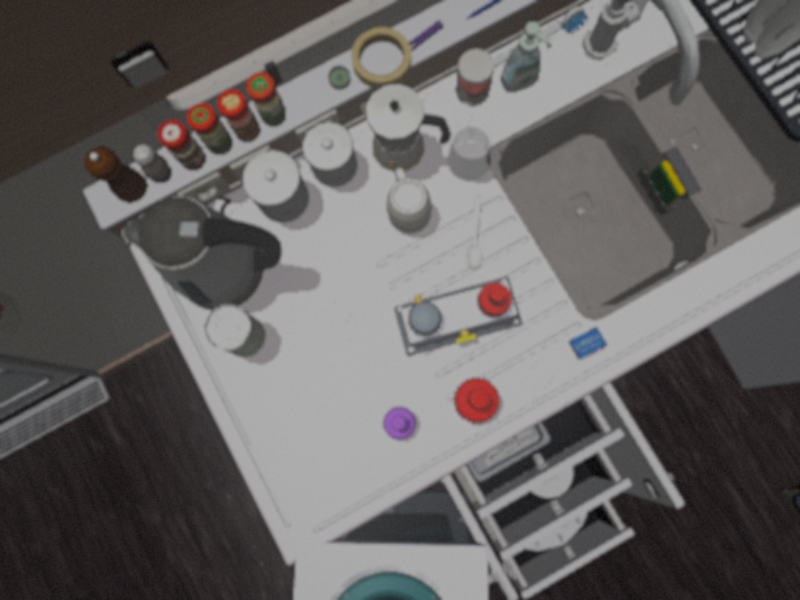

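The top view (800x600) shows the target red cap on the block at about (495,298), with the grey regulator at (425,318). The larger red cap at (478,400) and the purple one at (400,423) are decoys on the worktop. Next I'll measure the axis precisely.

```bash
python3 - <<'E'
from h import *
from scipy.optimize import least_squares
for n,box in(("top",(175,210,295,335)),("scene",(150,195,280,315))):
    c=dict(np.load(n+".npz"));P=pts(c);r0,r1,c0,c1=box
    hsv=cv2.cvtColor(c["pixels"],cv2.COLOR_BGR2HSV)
    m=((hsv[...,0]<10)&(hsv[...,1]>110));b=np.zeros_like(m);b[r0:r1,c0:c1]=1;m&=b
    for lo,hi in((.118,.13),(.08,.092)):
        q=P[m&(P[...,2]>lo)&(P[...,2]<hi)]
        print(n,lo,len(q),q.mean(0).round(4),((q.min(0)+q.max(0))/2).round(4))
    # side-fit: all red points with z<.084 radius .027, .09-.117 radius .012
    q=P[m]; a=q[(q[:,2]<.083)&(q[:,2]>.055)]; k=q[(q[:,2]>.091)&(q[:,2]<.117)]
    f=lambda x:np.r_[np.hypot(*(a[:,:2]-x).T)-.027,np.hypot(*(k[:,:2]-x).T)-.012]
    s=least_squares(f,[.555,-.165],loss="soft_l1",f_scale=.002); print(n,"fit",s.x.round(4),len(a),len(k))
E
```

```text
top 0.118 72 [ 0.552  -0.167   0.1223] [ 0.552  -0.1662  0.1225]
top 0.08 211 [ 0.5478 -0.166   0.0861] [ 0.5506 -0.1674  0.0859]
top fit [ 0.5537 -0.1668] 29 23
scene 0.118 53 [ 0.5491 -0.1652  0.1225] [ 0.5497 -0.1664  0.1224]
scene 0.08 174 [ 0.5429 -0.1579  0.0864] [ 0.5468 -0.1631  0.086 ]
scene fit [ 0.5512 -0.168 ] 116 68
```

Call:
servo_tool(targets=[[[28,42,0,0,0,5,0],[28,42,0,0,0,5,0],[28,42,0,0,0,5,0],[28,42,0,0,0,5,0],[28,42,0,0,0,5,0],[28,42,0,0,0,5,0],[28,42,0,0,0,5,0],[28,42,0,0,0,5,0],[28,42,0,0,0,5,0],[10,40,0,0,0,5,0]]])

```text
t: 1.35
tcp_pos: [0.5415, -0.1673, 0.2222]
eef_rot: [0.79, 0.613, 0.0, -0.0]
contact_force: [1.3, -0.1, -0.5]
finger_gap: 1.0
finger_force: 0.0
```

```bash
python3 - <<'E'
from h import *
c=eyes.camera("wrist");P=pts(c);cv2.imwrite("pics/w.png",c["pixels"])
hsv=cv2.cvtColor(c["pixels"],cv2.COLOR_BGR2HSV)
m=((hsv[...,0]<10)&(hsv[...,1]>110)&(np.hypot(P[...,0]-.551,P[...,1]+.167)<.05))
for lo,hi in((.118,.13),(.08,.092)):
    q=P[m&(P[...,2]>lo)&(P[...,2]<hi)]
    if len(q): print(lo,len(q),q.mean(0).round(4),((q.min(0)+q.max(0))/2).round(4))
q=P[m]; a=q[(q[:,2]<.083)&(q[:,2]>.055)]; k=q[(q[:,2]>.091)&(q[:,2]<.117)]
from scipy.optimize import least_squares
f=lambda x:np.r_[np.hypot(*(a[:,:2]-x).T)-.027,np.hypot(*(k[:,:2]-x).T)-.012]
print(least_squares(f,[.551,-.167],loss="soft_l1",f_scale=.002).x,len(a),len(k))
print(ctrl.get_state()["joint_pos"].round(3),ctrl.get_state()["tcp_pos"])
E
```

```text
0.118 669 [ 0.5509 -0.1656  0.1216] [ 0.551  -0.1663  0.1211]
0.08 1531 [ 0.5515 -0.1598  0.0857] [ 0.5507 -0.1639  0.0859]
[ 0.55083639 -0.16628044] 153 147
[ 0.532  0.359 -0.375  1.793  0.147  1.017 -0.14 ] [ 0.54244902 -0.16048334  0.22238721]
```

View pics/w.png

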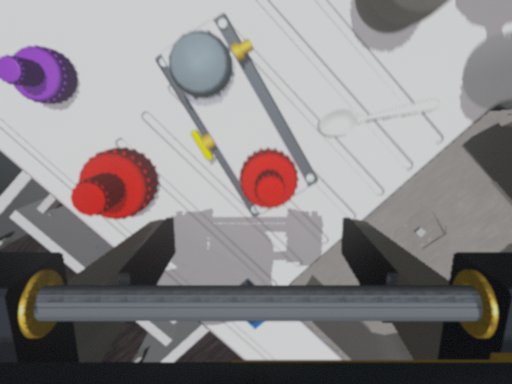

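The wrist view shows the target cap at (268,180) with its knob at (270,188). The regulator is at (200,65), and the finger path is clear. I'll centre on the cap and go down.

Call:
servo_tool(targets=[[[8.5,-5.5,0,0,0,0,0],[0,0,-30,0,0,0,0],[0,0,-30,0,0,0,0.3],[0,0,-30,0,0,0,0.3],[0,0,-20,0,0,0,0.3],[0,0,-7,0,0,0,0.3],[0,0,0,0,0,0,0.3],[0,0,0,0,0,0,0.3]]], newtons=60)

```text
t: 2.4
tcp_pos: [0.5496, -0.1754, 0.1065]
eef_rot: [0.792, 0.611, 0.0, 0.001]
contact_force: [-0.2, -0.4, -0.1]
finger_gap: 0.702
finger_force: 0.0
```

Call:
servo_tool(targets=[[[1.5,9,-1,0,0,0,0.3],[0,0,0,0,0,0,0.3],[0,0,0,0,0,0,0.3],[0,0,0,0,0,0,0.3]]])

```text
t: 2.9
tcp_pos: [0.5505, -0.166, 0.1047]
eef_rot: [0.791, 0.611, -0.0, 0.0]
contact_force: [-0.8, -0.1, 0.6]
finger_gap: 0.698
finger_force: 0.0
```

```bash
python3 - <<'E'
from h import *
c=eyes.camera("wrist");P=pts(c)
hsv=cv2.cvtColor(c["pixels"],cv2.COLOR_BGR2HSV)
m=((hsv[...,0]<10)&(hsv[...,1]>110)&(np.hypot(P[...,0]-.551,P[...,1]+.167)<.05))
for lo,hi in((.118,.13),(.08,.092)):
    q=P[m&(P[...,2]>lo)&(P[...,2]<hi)]
    if len(q): print(lo,len(q),q.mean(0).round(4),((q.min(0)+q.max(0))/2).round(4))
cv2.imwrite("pics/w2.png",c["pixels"])
s=ctrl.get_state();print(s["joint_pos"].round(3),s["tcp_pos"],s["eef_rot"])
E
```

```text
0.118 1851 [ 0.5512 -0.165   0.1217] [ 0.5511 -0.1657  0.121 ]
0.08 3615 [ 0.5528 -0.1577  0.0857] [ 0.5509 -0.1644  0.086 ]
[ 0.489  0.519 -0.327  1.864  0.225  0.795 -0.212] [ 0.5504447  -0.16600988  0.10463188] [ 7.91462138e-01  6.11218188e-01 -4.02070369e-05  9.64737268e-05]
```

View pics/w2.png

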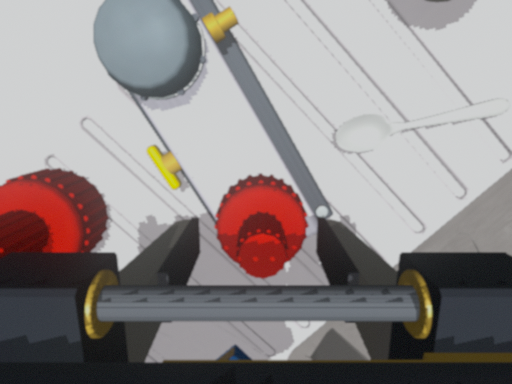

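The knob at (262,252) sits centred between the fingers. I'll grip it and try a small anticlockwise turn first.

Call:
servo_tool(targets=[[[0.5,0,0,0,0,0,1],[0,0,0,0,0,0,1],[0,0,0,0,0,0,1],[0,0,0,0,0,0,1],[0,0,0,0,0,0,1],[0,0,0,0,0,0,1]]], newtons=60)

```text
t: 3.7
tcp_pos: [0.5514, -0.1659, 0.1048]
eef_rot: [0.791, 0.611, 0.0, 0.0]
contact_force: [1.2, -0.3, 0.1]
finger_gap: 0.246
finger_force: 59.9
```

Call:
servo_tool(targets=[[[0,0,0,0,0,3,1],[0,0,0,0,0,3,1],[0,0,0,0,0,3,1],[0,0,0,0,0,0,1],[0,0,0,0,0,0,1]]])

```text
t: 4.32
tcp_pos: [0.5513, -0.1662, 0.1048]
eef_rot: [0.742, 0.671, 0.0, 0.0]
contact_force: [1.7, -0.4, 0.5]
finger_gap: 0.245
finger_force: 59.9
```

```bash
python3 - <<'E'
from h import *
s=ctrl.get_state();print(s["ft_torque"],s["contact_force"],s["joint_pos"].round(3),s["tcp_pos"],s["eef_rot"],s["finger_gap"],s["finger_force"])
E
```

```text
[-0.23733891 -0.54938208 -0.90402086] [ 1.72873548 -0.40437353  0.50449973] [ 0.517  0.526 -0.364  1.86   0.252  0.8   -0.079] [ 0.55131668 -0.16620692  0.10476971] [7.41822593e-01 6.70596032e-01 2.99741231e-04 3.36839151e-04] 0.2454851567126899 59.91770088672638
```

The moment reached -0.9 N m, so it has stopped dead and the thread is reverse. I'll turn it clockwise.

Call:
servo_tool(targets=[[[0,0,0,0,0,-5,1],[0,0,0,0,0,-5,1],[0,0,0,0,0,-5,1],[0,0,0,0,0,-5,1],[0,0,0,0,0,0,1],[0,0,0,0,0,0,1]]])

```text
t: 5.08
tcp_pos: [0.5508, -0.1659, 0.1047]
eef_rot: [0.846, 0.534, -0.0, 0.0]
contact_force: [-0.5, -1.6, 1.9]
finger_gap: 0.248
finger_force: 59.9
```

```bash
python3 - <<'E'
from h import *
s=ctrl.get_state();print(s["ft_torque"],s["contact_force"],s["joint_pos"].round(3),s["tcp_pos"],s["eef_rot"],s["finger_gap"],s["finger_force"])
E
```

```text
[-0.38348256  0.03049895 -0.05898325] [-0.54449037 -1.62973171  1.91314982] [ 0.454  0.513 -0.282  1.865  0.194  0.791 -0.376] [ 0.55076131 -0.16591538  0.10471716] [ 8.45789710e-01  5.33516306e-01 -3.29753679e-04  9.99289510e-05] 0.24829850564936254 59.93425011634827
```

It turns freely with -0.06 N m. I'll carry on for 60° more.

Call:
servo_tool(targets=[[[0,0,0,0,0,-7.5,1],[0,0,0,0,0,-7.5,1],[0,0,0,0,0,-7.5,1],[0,0,0,0,0,-7.5,1],[0,0,0,0,0,-7.5,1],[0,0,0,0,0,-7.5,1],[0,0,0,0,0,-7.5,1],[0,0,0,0,0,-7.5,1],[0,0,0,0,0,0,1],[0,0,0,0,0,0,1]]])

```text
t: 6.32
tcp_pos: [0.5515, -0.1662, 0.1047]
eef_rot: [0.999, 0.039, 0.001, 0.0]
contact_force: [2.2, -2.4, -0.4]
finger_gap: 0.247
finger_force: 59.9
```

Call:
servo_tool(targets=[[[0,0,2,0,0,0,1],[0,0,2,0,0,0,1],[0,0,2,0,0,0,1],[0,0,0,0,0,0,1]]])

```text
t: 6.82
tcp_pos: [0.5506, -0.1667, 0.11]
eef_rot: [0.999, 0.039, -0.0, 0.0]
contact_force: [2.1, -3.9, -3.3]
finger_gap: 0.247
finger_force: 59.9
```

```bash
python3 - <<'E'
from h import *
s=ctrl.get_state();print(s["ft_torque"],s["contact_force"],s["joint_pos"].round(3),s["tcp_pos"],s["eef_rot"],s["finger_gap"],s["finger_force"])
c=eyes.camera("wrist");P=pts(c);cv2.imwrite("pics/w3.png",c["pixels"])
hsv=cv2.cvtColor(c["pixels"],cv2.COLOR_BGR2HSV)
m=((hsv[...,0]<10)&(hsv[...,1]>110)&(np.hypot(P[...,0]-.551,P[...,1]+.167)<.05))
for lo,hi in((.118,.14),(.08,.098)):
    q=P[m&(P[...,2]>lo)&(P[...,2]<hi)]
    if len(q): print(lo,len(q),np.median(q,0).round(4))
E
```

```text
[-1.07553037 -0.77281688 -0.02771167] [ 2.1262729  -3.86344247 -3.34493134] [ 0.259  0.483 -0.031  1.876  0.021  0.783 -1.277] [ 0.5506101  -0.16672784  0.11001734] [ 9.99257166e-01  3.85344499e-02 -2.64613785e-04  3.76288242e-04] 0.24729081943097303 59.9215829372406
0.118 1941 [ 0.5503 -0.1655  0.1271]
0.08 2476 [ 0.5645 -0.1647  0.0911]
```

The cap rose about 5 mm and only its weight shows in the force, so it's free. I'll lift it to +100 mm.

Call:
servo_tool(targets=[[[0,0,8,0,0,0,1],[0,0,10,0,0,0,1],[0,0,12,0,0,0,1],[0,0,14,0,0,0,1],[0,0,14,0,0,0,1],[0,0,14,0,0,0,1],[0,0,12,0,0,0,1],[0,0,10,0,0,0,1],[0,0,0,0,0,0,1],[0,0,0,0,0,0,1]]])

```text
t: 8.12
tcp_pos: [0.5506, -0.1657, 0.2042]
eef_rot: [0.999, 0.038, -0.0, -0.0]
contact_force: [0.3, 0.2, -3.8]
finger_gap: 0.248
finger_force: 59.9
```

Call:
servo_tool(targets=[[[0,0,0,0,0,0,1],[0,0,0,0,0,0,1],[0,0,0,0,0,0,1],[0,0,0,0,0,0,1]]])

```text
t: 8.62
tcp_pos: [0.5509, -0.1658, 0.2045]
eef_rot: [0.999, 0.038, -0.0, -0.0]
contact_force: [0.7, 0.1, -3.0]
finger_gap: 0.25
finger_force: 59.9
```

```bash
python3 - <<'E'
from h import *
s=ctrl.get_state();print(s["contact_force"],s["joint_velocities"].round(3),s["tcp_pos"],s["eef_rot"],s["finger_gap"],s["finger_force"])
ims=[]
for n in("scene","wrist","top"):
    c=eyes.camera(n);P=pts(c);ims.append(c["pixels"])
    hsv=cv2.cvtColor(c["pixels"],cv2.COLOR_BGR2HSV)
    m=((hsv[...,0]<10)&(hsv[...,1]>110)&(np.hypot(P[...,0]-.551,P[...,1]+.167)<.06)&(P[...,2]>.13))
    q=P[m]
    if len(q)>20:
        k=q[q[:,2]>.195]
        print(n,len(q),q[:,2].min(),q[:,2].max(),((q.min(0)+q.max(0))/2).round(4),k.mean(0) if len(k) else 0)
cv2.imwrite("pics/e.png",cv2.resize(np.hstack([ims[0][100:292,180:436],ims[1][96:288,128:384]]),(800,300)))
E
```

```text
[ 0.71359367  0.09803755 -2.97069423] [-0.    -0.001 -0.001  0.    -0.    -0.002 -0.001] [ 0.55093308 -0.16579808  0.2044754 ] [ 9.99273399e-01  3.81138133e-02 -1.06070028e-04 -2.14621218e-05] 0.2503946490938157 59.9144321680069
scene 455 0.15589981613279325 0.24180491147966499 [ 0.5447 -0.1632  0.1989] [ 0.54029733 -0.16373245  0.21547404]
wrist 5193 0.15709700221311454 0.31175157791018276 [ 0.5569 -0.1649  0.2344] [ 0.55204192 -0.16442402  0.21866264]
```

View pics/e.png

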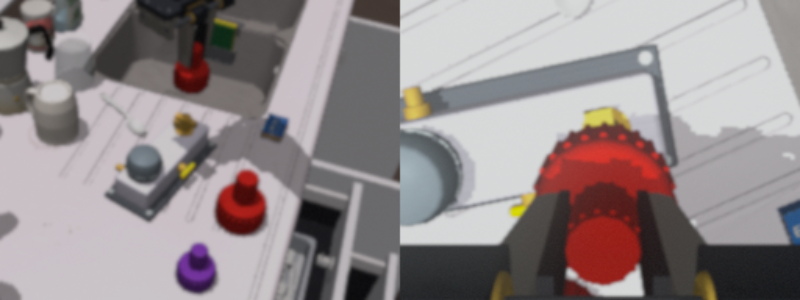

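The left panel shows the brass neck exposed at (183,122), with the cap held upright above it at (192,75). In the right panel the cap is in the jaws at (603,200), and the nearby objects haven't been touched.

```bash
python3 -c "
from rig import ctrl
print(ctrl.sign_off())"
```

```text
the job is handed in; nothing more can be done
None
```

The cap had a reverse (left-hand) thread: I turned it clockwise, lifted it about 100 mm and handed the job in with it held still and upright above its outlet, with the mug, teaspoon, match box and tin untouched.

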